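# Refit the plug-in light tube in an under-cabinet lamp

## Robot

A 6-joint arm with a two-finger parallel gripper is mounted at the origin on a cart in front of the work surface, level with it; the furniture and walls round the work are solid. World frame = base frame: x ahead of the robot, y to its left, z up, the work surface at z = 0. Lengths are in m, angles in rad, forces in N, time in s.
With the tool pointing down it reaches from about 0.25 to 0.725 m from the base axis. Payload 4 kg.
Tool frame: the origin (TCP) lies midway between the tips of the shut fingers; the grasp point (between the pads) lies 19 mm behind it; z points along the fingers, y is the line along which they close (so a half turn about z gives the same grasp; the last joint's range is limited). The gripper opens to 85 mm and grips with 20 to 120 N. Pads are 22 mm wide; open, the fingers measure 114 mm over their backs; the gripper's body (76 mm by 85 mm) begins 54 mm behind the grasp point. The pads swing forward as they close: fully open they stand 13 mm farther back than shut.
Start: joints at [-1.216, 0.241, 0.005, 1.335, 0, 1.571], TCP at [0.174, -0.469, 0.231] pointing down, gripper open.
Joint ranges: [-2.72, 2.72], [-1.05, 1.87], [-1.09, 1.28], [-1.99, 2.15], [-1.42, 1.44], [-3.14, 3.14]. Speed limits (rad/s): [2.79, 2.79, 3.14, 3.14, 3.14, 3.14].

## Interface

Orientations are given as a unit quaternion [x, y, z, w].
In Python, from workcell import bot gives the robot as it stands. The module is installed in compiled form; this text tells all that it offers.
- The arm moves only by the tool drive_tool, never from a script. Its arguments are lists of equal length, an entry for each row: "slide": the shift along the tool's x, y, z scaled (see below), a list of three; "rotation": the turn, a rotation vector about the tool's x, y, z scaled (see below), a list of three. A call has exactly 8 rows; each row is the pose to reach, as a shift and turn from the pose commanded when the call began, along the tool's axes at that moment; what a row does not reach only later rows make up. The controller multiplies each number of a shift by 250 mm and each number of a turn by 0.5 rad. A row lasts 1/8 s, in which the tool goes at most 62.5 mm and 10.7 degrees, less where a joint would pass 70% of its speed; a pose out of reach is approached as far as the arm can. A call with a number of a shift or a turn outside -1 to 1 is refused whole. A call with a gripper value outside its range is refused whole. "gripper" is the opening, from 0 (shut) to 1 (fully open), set as the call begins (left out, the last holds). The fingers move at their own pace and stop on an object; the grip force is fixed at half the most. Time passes only in rows, so rows that repeat a pose let the fingers close, or fill a call up. It gives the time, the measured TCP pose, the force, the opening and the grip force at its end, in the units of the state.
- bot.get_obs(): the state, without advancing time (a new reading comes with each control period).
- bot.camera(name): name is "side" or "top"; returns a dict with "image" (400x640x3 uint8, red, green, blue), "z_map" (400x640 float32, m along the optical axis (not along the pixel's ray), 0 where there is no reading), "camera_matrix" (3x3 intrinsics, pixels), "xyz" and "orientation" of the camera in the world. Camera axes: x right, y up, looking along -z (the intrinsics and any distortion apply to the point x, -y, -z); pixel columns grow to the right and rows downward; lengths in m; the calibration is good to about 2 mm. A picture is of the moment at which its call begins.
- bot.job_done(): hands the job in; it is judged then, once.
The state is a dict: "clock": time; "joint_pos": joint angles; "joint_vel": joint speeds; "tau": joint torques, N m; "eef_pos": TCP position; "tool_rot": TCP orientation; "ft_force": force on the tool from outside, world axes, zero at the start; "ft_torque": the same for the moment, N m; "grip_width": finger opening in m; "grasp_force": force on a finger pad.
Only numpy, scipy, OpenCV 4.12 (cv2) and the standard library are available. Lean on these libraries where they do the work, as an engineer would, in place of code of your own. Each camera call takes 0.05 s, during which the arm holds its last target. There are 200 camera calls.

## Task

Refit the tube of the under-cabinet lamp that lies on its back on the worktop: hold the loose light tube just short of the lampholder and press it gently down until it snaps into both spring clips, then slide it along in the clips until its end plug is fully home in the lampholder. Never push the tube against the lamp with more than about 2.5 kg (25 N), and leave the other things where they are.

Things in the scene. Friction and masses are not known exactly. Their poses are not given: they have to be found in the camera images.
- fitting: the lamp's body, fixed: white steel tray 58 mm wide (x), 296 mm long (y), floor 17 mm above the worktop. Origin under its centre on the worktop, z up. It carries two spring clips and, at the +y end, a lampholder. A fitted tube's axis runs along y at x = 0, z = 45 mm; it goes in from above. Between the clips, below the tube, lies a grey cover 66 mm long, top at z = 23.5 mm.
- clip_far_end (a point): seat of the C-shaped spring clip of bright steel away from the lampholder, at fitting (0, -52, 45) mm: the axis of a seated tube. Clip 12 mm long (y), open upward, throat 18 mm wide, flared lips up to z = 61 mm; 92 mm free between the clips. A tube touches the lips at about axis z = 64 mm, needs 9 to 14 N on both together, snaps in past about z = 52 mm, stops on a rigid saddle.
- clip_holder_end (a point): seat of the other, equal clip, at fitting (0, +52, 45) mm. The clips grip a seated tube lightly: 3 to 6 N slides it along (8 N if also pressed down), and it stays where it is left. Pressed down midway between the clips the tube goes into both at once; pressed off the middle, or held in a weak grip, it tips and enters one clip first.
- holder_mount (a point): middle of the lampholder's slotted mount, at fitting (0, 109, 45) mm. The lampholder, a rigid white block 34 mm wide, 26 mm long, top at z = 60 mm, is screwed down somewhere along the slot: its face, which looks to -y, lies up to 9 mm before or behind this point (y = 100 to 118), to be found by feel. In the face, on the axis of a seated tube: a round chamfered hole, 13 mm wide, for the plug.
- lamp_tube: loose light tube, 90 g: white, 26 mm in diameter, 190 mm long along its y, with a rounded-square aluminium cap (28 x 28 mm, 14 mm long) on each end against rolling; caps end at y = -109 and +109 mm. Origin below its middle, on the caps' underside, 14 mm below its axis; z up, y towards the plug. Starts flat on the worktop, y within 0.9 rad of the fitting's y.
- tube_mid (a point): the middle of the light tube, on its axis; axes as lamp_tube
- plug_tip (a point): tip of the tube's plug, on its axis, 122 mm from the tube's middle: a round black spigot 10 mm in diameter, standing 13 mm out of the +y cap
- contact (a joint): light sprung contact in the lampholder, 9 mm behind its face, in m: 0 when free, grows as the plug pushes it (under 1 N); about 0.004 when the tube's cap is flush on the lampholder's face, where the travel ends rigidly
- tumbler: a clear drinking glass, 76 mm wide and 86 mm high, standing behind the work; a bystander, origin under its centre
- garlic: a bulb of garlic, 60 mm, near the front right corner; a bystander, origin under its centre
- teaspoon: a steel teaspoon, 130 x 27 x 11 mm, lying behind the work; a bystander, origin under its centre
- screwdriver: a black-handled screwdriver, 170 mm long, lying in front of the fitting; a bystander, origin near the middle of its length on the worktop

How it is judged:
On the way, in this order (a step that is already met when the one before it is completed fails the run):
1. the tube is snapped down into both clips, its plug not yet pressing the lampholder's contact (z of tube_mid in the frame of fitting between 0.0425 and 0.0475 m and x of tube_mid in the frame of fitting between -0.0025 and 0.0025 m and angle between the y axis of lamp_tube and the y axis of fitting, either way round below 0.04 rad and value of joint contact below 0.001 m), for 0.2 s.
2. the tube, still in both clips, has been slid along until its plug is fully home in the lampholder (z of tube_mid in the frame of fitting between 0.0425 and 0.0475 m and x of tube_mid in the frame of fitting between -0.0025 and 0.0025 m and angle between the y axis of lamp_tube and the y axis of fitting, either way round below 0.04 rad and value of joint contact above 0.0025 m and y of plug_tip in the frame of fitting above 0.106 m), for 0.2 s.
At the end, for the whole second after the job is handed in: the tube lies at rest in both clips (axis within 2.5 mm of its seat in height and sideways, and parallel to the fitting within 0.04 rad) with its plug in the lampholder and pressing the contact in by more than 2.5 mm, that is with less than 1.5 mm left between its cap and the lampholder's face (all of step 2 and linear speed of lamp_tube below 0.01 m/s); the robot touches nothing.
It fails at once if the tube is forced against the lamp: more than 50 N over all its contacts, of which the clips' own squeeze on a seated tube makes about 25 N, so a push of some 25 N (contact force between lamp_tube and fitting above 50 N).
It fails at once if a bystander (glass, garlic, teaspoon, screwdriver) is moved by more than 25 mm (distance of any of tumbler, garlic, teaspoon, screwdriver from where it was at the start of the episode above 0.025 m).
It also fails if it takes over 54 s, if anything falls off the work surface, if the arm or the gripper's body presses on something with over 40 N, if the wrist force passes 120 N, or if a joint passes its speed limit or range.

## Working session

There is one attempt and no reset: what is moved stays moved. The work goes in short steps, Python scripts to look and compute and a tool call to move; the robot and the scene stay as the last step left them, time stands still between calls to the robot, and variables do not carry over. Pictures are saved under pics/ and viewed, at most 10 in all, crops included, and the job is handed in when it is done.

Besides the shell and the picture viewer there is one more tool, called after "Emit:" by a JSON object that holds its "fn" and its "kwargs". drive_tool: Moves the arm, as the interface text tells. Shifts and turns lie within -1 to 1; 1 stands for 250 mm of shift or 0.5 rad of turn. Its arguments: {"type":"object","properties":{"slide":{"type":"array","items":{"type":"array","items":{"type":"number"}}},"rotation":{"type":"array","items":{"type":"array","items":{"type":"number"}}},"gripper":{"type":"number"}},"required":["slide","rotation"]}

```bash
mkdir -p pics
cat > h.py <<'E'
import numpy as np,cv2
from workcell import bot
from scipy.spatial.transform import Rotation as R
def cloud(c):
    K=np.array(c["camera_matrix"]);z=c["z_map"];v,u=np.mgrid[:z.shape[0],:z.shape[1]]
    p=np.stack([(u-K[0,2])/K[0,0]*z,-(v-K[1,2])/K[1,1]*z,-z],-1)
    return R.from_quat(c["orientation"]).apply(p.reshape(-1,3)).reshape(p.shape)+np.array(c["xyz"])
def ray(c,u,v,h):
    K=np.array(c["camera_matrix"]);d=R.from_quat(c["orientation"]).apply([(u-K[0,2])/K[0,0],-(v-K[1,2])/K[1,1],-1.])
    o=np.array(c["xyz"]);return o+d*(h-o[2])/d[2]
E
python3 - <<'E'
from h import *
for n in("top","side"):
    c=bot.camera(n);cv2.imwrite(f"pics/{n}0.png",c["image"][:,:,::-1]);np.save(n+"0.npy",c,allow_pickle=True)
    print(n,c["camera_matrix"],c["xyz"],c["orientation"])
print(bot.get_obs())
E
```

```text
top [[421.10699056   0.         323.02576694]
 [  0.         421.10699056 193.00414209]
 [  0.           0.           1.        ]] [ 0.28684196 -0.00887481  1.15380099] [ 0.06086211 -0.07351653 -0.69589727  0.71177111]
side [[473.88346327   0.         323.32232728]
 [  0.         473.88346327 205.98393444]
 [  0.           0.           1.        ]] [-0.86919804  0.21740523  0.69199862] [-0.34835167  0.42027136  0.63682628 -0.54449554]
{'clock': 0.1, 'joint_pos': array([-1.21599387e+00,  2.41330513e-01,  3.87490740e-03,  1.33519674e+00,
        8.75618629e-06,  1.57080936e+00]), 'joint_vel': array([ 0.00088633, -0.00079359,  0.00462767, -0.00028675,  0.00109875,
       -0.00056131]), 'tau': array([-7.00813052e-05, -3.73138011e+01,  2.53010023e+01,  1.08845081e-02,
        2.76771928e-06, -2.59438551e-06]), 'eef_pos': array([ 0.17351171, -0.46833477,  0.23051162]), 'tool_rot': array([ 9.84306354e-01,  1.76465690e-01, -1.59464233e-04, -9.14215378e-04]), 'ft_force': array([-0.12154187,  0.56202789, -1.0902535 ]), 'ft_torque': array([0.03080914, 0.02253879, 0.00465812]), 'grasp_force': 0.0, 'grip_width': 0.08507085488691846}
```

View pics/top0.png

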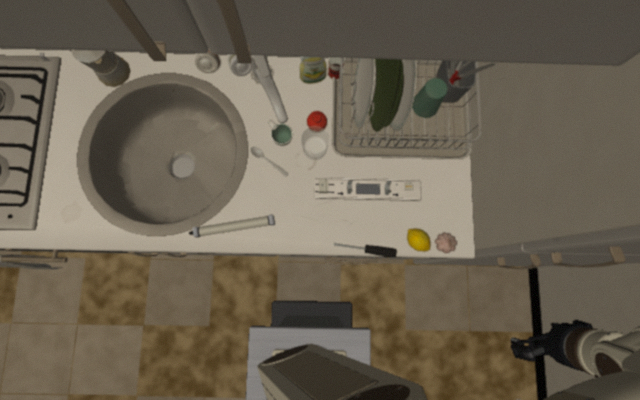

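View pics/side0.png

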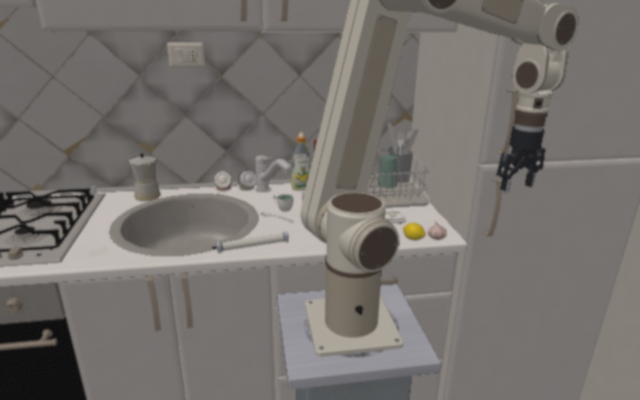

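The top view shows the fitting at about (314–421, 178–200) and the tube at about (192,232)–(274,220), with the plug seemingly at the left. The teaspoon is at (268,160), the glass at (315,147), the screwdriver at (365,248) and the garlic at (446,242). I'll zoom in next.

Run:
```python
from h import *
c=np.load("top0.npy",allow_pickle=True).item()
im=c["image"][:,:,::-1]
a=cv2.resize(im[165:255,180:280],None,fx=6,fy=6,interpolation=cv2.INTER_CUBIC)
a=cv2.resize(im[170:210,300:430],None,fx=6,fy=6,interpolation=cv2.INTER_CUBIC)
b=cv2.resize(im[205:245,180:290],None,fx=6,fy=6,interpolation=cv2.INTER_CUBIC)
o=np.zeros((490,780,3),np.uint8);o[:240]=a;o[245:485,:660]=b
cv2.imwrite("pics/z.png",o)
P=cloud(c)
for u,v in[(195,232),(232,226),(271,220),(318,189),(330,189),(368,189),(405,189),(385,195),(300,210),(415,184),(192,232)]:print(u,v,P[v,u].round(3))
```

```text
195 232 [0.39  0.311 0.028]
232 226 [0.409 0.215 0.025]
271 220 [0.427 0.111 0.029]
318 189 [ 0.516 -0.013  0.02 ]
330 189 [ 0.518 -0.046  0.018]
368 189 [ 0.519 -0.15   0.025]
405 189 [ 0.522 -0.252  0.023]
385 195 [ 0.505 -0.198  0.017]
300 210 [0.46  0.035 0.001]
415 184 [ 0.538 -0.282  0.015]
192 232 [0.391 0.322 0.018]
```

View pics/z.png

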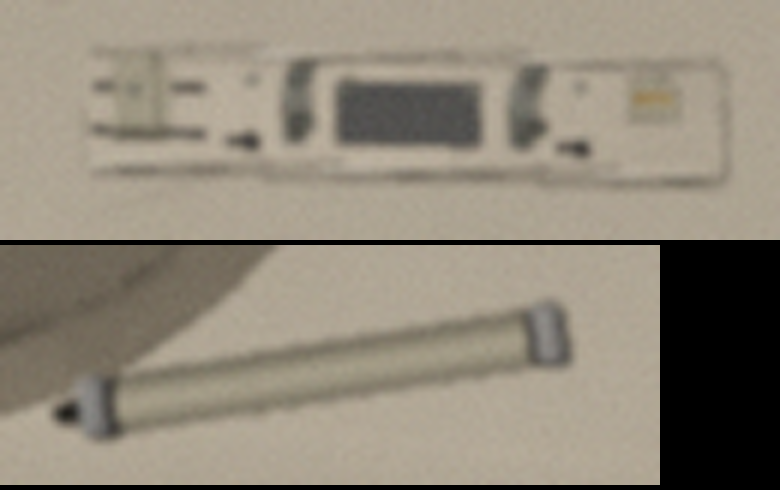

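The lampholder is at the left end (crop (140,95)), so fitting +y runs along about world +y. The clips are at crop x≈298 and 528, and the tube's plug (65,412) also points left. Next I measure both.

```bash
cat > m.py <<'E'
from h import *
def fit(P,mask):
    p=P[mask][:,:2];hull=cv2.minAreaRect((p*1000).astype(np.float32));d=np.linalg.svd(p-p.mean(0),full_matrices=False)[2][0]
    if d[1]<0:d=-d
    return p.mean(0).round(4),np.arctan2(d[1],d[0]).round(4),hull,len(p)
def win(P,a,b,c,d):
    m=np.zeros(P.shape[:2],bool);m[a:b,c:d]=True;return m
E
python3 - <<'E'
from m import *
c=np.load("top0.npy",allow_pickle=True).item();P=cloud(c);Z=P[...,2]
g=c["image"].astype(float).mean(-1)
print("table z",np.median(Z[win(P,205,235,290,330)]),Z[win(P,205,225,290,330)].std())
m=win(P,205,245,185,285)&(Z>.012)&(Z<.04)&(c["z_map"]>0)
print("tube",fit(P,m))
m=win(P,172,210,305,428)&(Z>.009)&(Z<.075)
print("tray",fit(P,m))
# cover
w=(slice(172,208),slice(340,395));k=np.zeros(g.shape,np.uint8);k[w]=(g[w]<110)
n,l,s,ce=cv2.connectedComponentsWithStats(k)
for i in range(1,n):
    if s[i,4]>15:
        x=ray(c,*ce[i],.0235);mm=l==i;pts=np.array([ray(c,u,v,.0235) for v,u in np.argwhere(mm)]);print(s[i],x.round(4),cv2.minAreaRect((pts[:,:2]*1000).astype(np.float32)))
# high things on fitting
for lo in(.035,.05):
    k=(win(P,172,210,305,428)&(Z>lo)&(Z<.08)).astype(np.uint8);n,l,s,ce=cv2.connectedComponentsWithStats(k)
    for i in range(1,n):
        if s[i,4]>5:q=P[l==i];print(lo,s[i],q.mean(0).round(4),q.min(0).round(4),q.max(0).round(4))
for uv in[(196.2,232.2),(271.5,219.7)]:print(ray(c,*uv,.028).round(4))
E
```

```text
table z -0.00016651652293198094 0.05766893965313803
tube (array([0.408 , 0.2126]), np.float64(1.7543), ((407.7757873535156, 217.36907958984375), (27.8109073638916, 232.27249145507812), 10.443696022033691), 812)
tray (array([ 0.5178, -0.1495]), np.float64(1.5816), ((518.8504638671875, -151.65322875976562), (57.864356994628906, 295.2486572265625), 0.05981384962797165), 2248)
[348 180   4   6  16] [ 0.5366 -0.0991  0.0235] ((536.7631225585938, -99.80471801757812), (7.809118747711182, 14.029081344604492), 46.60512924194336)
[356 184  24  10 236] [ 0.5203 -0.1488  0.0235] ((520.462890625, -148.78538513183594), (25.227516174316406, 63.68126678466797), 1.4031413793563843)
[348 187   4   6  19] [ 0.516  -0.0987  0.0235] ((516.396240234375, -99.30699157714844), (14.068037033081055, 8.238629341125488), 0.5401222705841064)
[385 188   6   7  27] [ 0.5149 -0.2026  0.0235] ((514.6436157226562, -201.86099243164062), (14.360724449157715, 14.897104263305664), 56.6686897277832)
0.035 [319 179  10  15 145] [ 0.5175 -0.0275  0.0584] [ 0.502  -0.0401  0.0357] [ 0.5366 -0.0149  0.0656]
0.035 [348 181   5 
[... 275 characters left out ...]
0.5087 -0.0925  0.0587]
0.035 [386 191   6   3  15] [ 0.5074 -0.2022  0.0494] [ 0.5051 -0.2082  0.0384] [ 0.5117 -0.197   0.062 ]
0.05 [319 179  10  14 134] [ 0.5187 -0.0274  0.0597] [ 0.5021 -0.0397  0.0501] [ 0.5366 -0.0149  0.0656]
0.05 [348 181   5   2   9] [ 0.5312 -0.0983  0.0575] [ 0.5298 -0.1034  0.0509] [ 0.5326 -0.0929  0.0622]
0.05 [387 182   5   2   9] [ 0.5312 -0.2028  0.0571] [ 0.5296 -0.2074  0.054 ] [ 0.5329 -0.1968  0.0627]
0.05 [348 190   5   2   9] [ 0.5076 -0.0985  0.0542] [ 0.5064 -0.1038  0.0505] [ 0.5087 -0.0925  0.0587]
0.05 [387 191   5   2   8] [ 0.5075 -0.2033  0.0554] [ 0.5065 -0.2082  0.0514] [ 0.5086 -0.1972  0.062 ]
[0.3896 0.3082 0.028 ]
[0.4277 0.1099 0.028 ]
```

Create plan.py:
```python
import sys
from h import *
def plan(x,y,z,yaw):
    o=bot.get_obs();r=R.from_quat(o["tool_rot"])
    t=R.from_euler("z",yaw)*R.from_euler("x",np.pi)
    print("pos",o["eef_pos"].round(4),"t",round(o["clock"],2),"f",o["ft_force"].round(1),"w",round(o["grip_width"],4),"yaw",np.arctan2(*r.as_matrix()[[1,0],0]).round(4))
    print("slide",(r.inv().apply(np.array([x,y,z])-o["eef_pos"])/.25).round(4),"rot",((r.inv()*t).as_rotvec()/.5).round(4))
if __name__=="__main__":plan(*map(float,sys.argv[1:5]))
```

```text
(no output)
```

Emit:
{"fn": "drive_tool", "kwargs": {"slide": [[0.1,-0.12,0],[0.2,-0.24,0],[0.3,-0.36,0],[0.4,-0.48,0],[0.5,-0.6,0],[0.6,-0.72,0],[0.7,-0.84,0],[0.8,-0.95,0]], "rotation": [[0,0,-0.12],[0,0,-0.25],[0,0,-0.37],[0,0,-0.5],[0,0,-0.62],[0,0,-0.75],[0,0,-0.87],[0,0,-1]], "gripper": 1}}

```text
clock: 1.1
eef_pos: [0.2787, -0.1753, 0.2311]
tool_rot: [0.91, 0.415, -0.0, -0.0]
ft_force: [0.3, -0.3, 1.0]
grip_width: 0.0852
grasp_force: 0.0
```

```bash
python3 plan.py 0.405 0.230 0.15 1.755
```

```text
pos [ 0.2787 -0.1753  0.2311] t 1.1 f [ 0.3 -0.3  1. ] w 0.0852 yaw 0.8567
slide [ 1.5561 -0.6798  0.3246] rot [-7.0000e-04 -4.0000e-04 -1.7967e+00]
```

Emit:
{"fn": "drive_tool", "kwargs": {"slide": [[0.12,-0.05,0],[0.25,-0.1,0],[0.37,-0.16,0],[0.5,-0.21,0],[0.62,-0.27,0],[0.74,-0.32,0],[0.87,-0.38,0],[1,-0.43,0]], "rotation": [[0,0,-0.12],[0,0,-0.25],[0,0,-0.37],[0,0,-0.5],[0,0,-0.62],[0,0,-0.75],[0,0,-0.87],[0,0,-1]]}}

```text
clock: 2.1
eef_pos: [0.3616, 0.0836, 0.2311]
tool_rot: [0.778, 0.628, -0.0, -0.0]
ft_force: [0.8, -0.3, 0.1]
grip_width: 0.0854
grasp_force: 0.0
```

```bash
python3 plan.py 0.405 0.230 0.12 1.755
```

```text
pos [0.3616 0.0836 0.2311] t 2.1 f [ 0.8 -0.3  0.1] w 0.0854 yaw 1.3572
slide [0.6091 0.0459 0.4441] rot [-1.000e-03  5.000e-04 -7.956e-01]
```

Emit:
{"fn": "drive_tool", "kwargs": {"slide": [[0.1,0.01,0.06],[0.2,0.02,0.13],[0.3,0.02,0.2],[0.4,0.03,0.28],[0.5,0.04,0.36],[0.609,0.046,0.44],[0.609,0.046,0.444],[0.609,0.046,0.444]], "rotation": [[0,0,-0.13],[0,0,-0.26],[0,0,-0.4],[0,0,-0.53],[0,0,-0.66],[0,0,-0.796],[0,0,-0.796],[0,0,-0.796]]}}

```text
clock: 3.1
eef_pos: [0.4051, 0.2282, 0.1202]
tool_rot: [0.64, 0.768, -0.001, -0.0]
ft_force: [0.6, 0.4, -0.2]
grip_width: 0.0855
grasp_force: 0.0
```

```bash
python3 - <<'E'
from h import *
for n in("top","side"):
    c=bot.camera(n);np.save(n+"1.npy",c,allow_pickle=True)
    im=c["image"][:,:,::-1]
    a=im[165:265,170:330] if n=="top" else im[160:290,190:340]
    a=cv2.resize(a,None,fx=5,fy=5,interpolation=cv2.INTER_CUBIC);cv2.imwrite(f"pics/{n}1.png",a[:600,:800])
E
python3 plan.py 0.405 0.230 0.004 1.755
```

```text
pos [0.4056 0.2281 0.1209] t 3.2 f [-0.6  0.2 -0.5] w 0.0855 yaw 1.7516
slide [ 0.0078 -0.0014  0.4676] rot [ 0.001   0.0001 -0.0067]
```

View pics/top1.png

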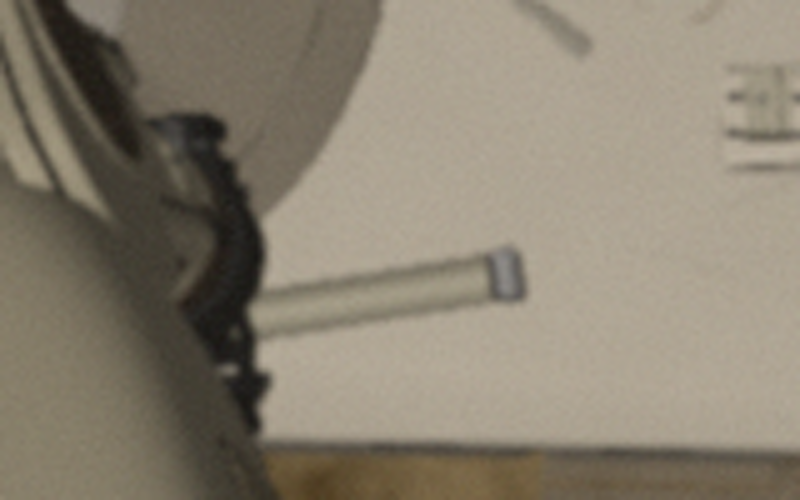

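The gripper straddles the tube, roughly centred on it at crop (235,315). I'll descend and grip.

Emit:
{"fn": "drive_tool", "kwargs": {"slide": [[0.004,0,0.1],[0.008,0,0.2],[0.008,0,0.3],[0.008,0,0.36],[0.008,0,0.41],[0.008,0,0.44],[0.008,0,0.455],[0.008,0,0.46]], "rotation": [[0,0,-0.007],[0,0,-0.007],[0,0,-0.007],[0,0,-0.007],[0,0,-0.007],[0,0,-0.007],[0,0,-0.007],[0,0,-0.007]]}}

```text
clock: 4.2
eef_pos: [0.4055, 0.2308, 0.0055]
tool_rot: [0.639, 0.77, 0.0, 0.0]
ft_force: [-0.1, 0.7, 0.7]
grip_width: 0.0853
grasp_force: 0.0
```

Emit:
{"fn": "drive_tool", "kwargs": {"slide": [[0,0,0],[0,0,0],[0,0,0],[0,0,0],[0,0,0],[0,0,0],[0,0,0],[0,0,0]], "rotation": [[0,0,0],[0,0,0],[0,0,0],[0,0,0],[0,0,0],[0,0,0],[0,0,0],[0,0,0]], "gripper": 0}}

```text
clock: 5.2
eef_pos: [0.4058, 0.231, 0.0059]
tool_rot: [0.639, 0.77, 0.001, 0.0]
ft_force: [-0.1, -0.1, 5.7]
grip_width: 0.0238
grasp_force: 58.9
```

```bash
python3 plan.py 0.405 0.230 0.16 1.755
```

```text
pos [0.4058 0.231  0.0059] t 5.2 f [-0.1 -0.1  5.7] w 0.0238 yaw 1.7563
slide [-0.0031 -0.0032 -0.6163] rot [ 0.0029 -0.0007  0.0026]
```

The 23.8 mm width is less than the 26 mm diameter, so the pads sit above the axis. I'll regrip lower.

Emit:
{"fn": "drive_tool", "kwargs": {"slide": [[0,0,0],[0,0,0],[0,0,0.006],[0,0,0.012],[0,0,0.018],[0,0,0.022],[0,0,0.022],[0,0,0.022]], "rotation": [[0,0,0],[0,0,0],[0,0,0],[0,0,0],[0,0,0],[0,0,0],[0,0,0],[0,0,0]], "gripper": 0.6}}

```text
clock: 6.2
eef_pos: [0.4053, 0.2308, -0.0002]
tool_rot: [0.639, 0.77, 0.0, 0.0]
ft_force: [-0.2, 0.2, 0.3]
grip_width: 0.051
grasp_force: 0.0
```

Emit:
{"fn": "drive_tool", "kwargs": {"slide": [[0,0,0],[0,0,0],[0,0,0],[0,0,0],[0,0,0],[0,0,0],[0,0,0],[0,0,0]], "rotation": [[0,0,0],[0,0,0],[0,0,0],[0,0,0],[0,0,0],[0,0,0],[0,0,0],[0,0,0]], "gripper": 0}}

```text
clock: 7.2
eef_pos: [0.4055, 0.2308, 0.0002]
tool_rot: [0.639, 0.77, 0.0, 0.0]
ft_force: [-0.6, -1.1, 4.8]
grip_width: 0.0241
grasp_force: 60.5
```

```bash
python3 plan.py 0.405 0.230 0.16 1.755
```

```text
pos [4.055e-01 2.308e-01 2.000e-04] t 7.2 f [-0.6 -1.1  4.8] w 0.0241 yaw 1.7563
slide [-0.0028 -0.0021 -0.6394] rot [ 0.0013 -0.0003  0.0027]
```

Emit:
{"fn": "drive_tool", "kwargs": {"slide": [[0,0,-0.02],[0,0,-0.06],[0,0,-0.12],[0,0,-0.2],[0,0,-0.28],[0,0,-0.36],[0,0,-0.42],[0,0,-0.48]], "rotation": [[0,0,0],[0,0,0],[0,0,0],[0,0,0],[0,0,0],[0,0,0],[0,0,0],[0,0,0]]}}

```text
clock: 8.2
eef_pos: [0.4051, 0.2307, 0.1208]
tool_rot: [0.639, 0.77, 0.0, -0.0]
ft_force: [0.0, -0.6, -1.6]
grip_width: 0.024
grasp_force: 58.9
```

```bash
python3 plan.py 0.519 -0.153 0.12 1.575
```

```text
pos [0.4051 0.2307 0.1208] t 8.2 f [ 0.  -0.6 -1.6] w 0.024 yaw 1.7563
slide [-1.5924  0.1648  0.0029] rot [ 2.000e-04 -3.000e-04  3.627e-01]
```

Emit:
{"fn": "drive_tool", "kwargs": {"slide": [[-0.05,0.0,0],[-0.15,0.01,0],[-0.25,0.02,0],[-0.37,0.03,0],[-0.5,0.04,0],[-0.62,0.05,0],[-0.74,0.06,0],[-0.86,0.07,0]], "rotation": [[0,0,0.04],[0,0,0.08],[0,0,0.13],[0,0,0.18],[0,0,0.23],[0,0,0.28],[0,0,0.32],[0,0,0.363]]}}

```text
clock: 9.2
eef_pos: [0.4614, 0.0209, 0.1191]
tool_rot: [0.706, 0.708, -0.001, -0.0]
ft_force: [0.2, 1.1, -0.9]
grip_width: 0.0241
grasp_force: 58.9
```

```bash
python3 plan.py 0.519 -0.153 0.12 1.575
```

```text
pos [0.4614 0.0209 0.1191] t 9.2 f [ 0.2  1.1 -0.9] w 0.0241 yaw 1.5729
slide [-0.6959  0.229  -0.0039] rot [-0.0031  0.0006 -0.0043]
```

Emit:
{"fn": "drive_tool", "kwargs": {"slide": [[-0.12,0.04,0],[-0.25,0.08,0],[-0.38,0.12,0],[-0.5,0.16,0],[-0.6,0.2,0],[-0.67,0.22,0],[-0.696,0.229,0],[-0.696,0.229,0]], "rotation": [[0,0,0],[0,0,0],[0,0,0],[0,0,0],[0,0,0],[0,0,0],[0,0,0],[0,0,0]]}}

```text
clock: 10.2
eef_pos: [0.5196, -0.1511, 0.1195]
tool_rot: [0.706, 0.708, -0.0, -0.001]
ft_force: [-0.0, 0.9, -1.1]
grip_width: 0.0237
grasp_force: 58.9
```

```bash
python3 - <<'E'
from h import *
for n in("top","side"):
    c=bot.camera(n);np.save(n+"2.npy",c,allow_pickle=True)
    im=c["image"][:,:,::-1]
    a=im[155:245,290:450] if n=="top" else im[140:260,310:470]
    a=cv2.resize(a,None,fx=5,fy=5,interpolation=cv2.INTER_CUBIC);cv2.imwrite(f"pics/{n}2.png",a[:600,:800])
E
python3 plan.py 0.519 -0.153 0.12 1.575
```

```text
pos [ 0.5196 -0.1504  0.1197] t 10.3 f [ 0.4  0.2 -1.6] w 0.0242 yaw 1.5755
slide [-0.0103 -0.0023 -0.0014] rot [-0.0015 -0.001   0.001 ]
```

View pics/top2.png

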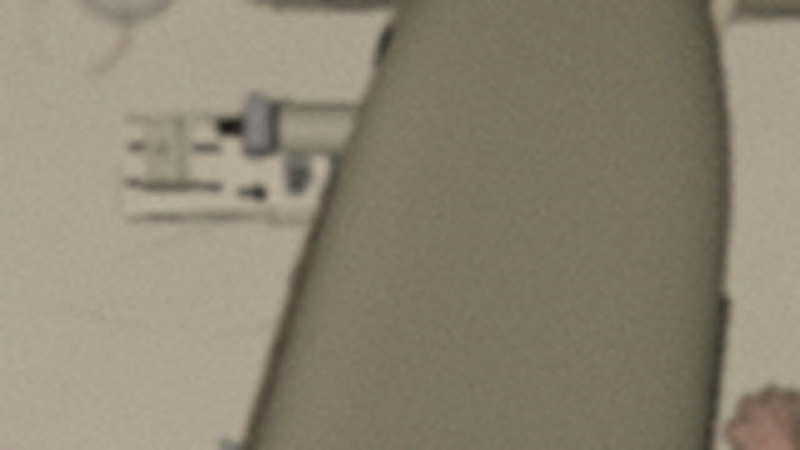

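View pics/side2.png

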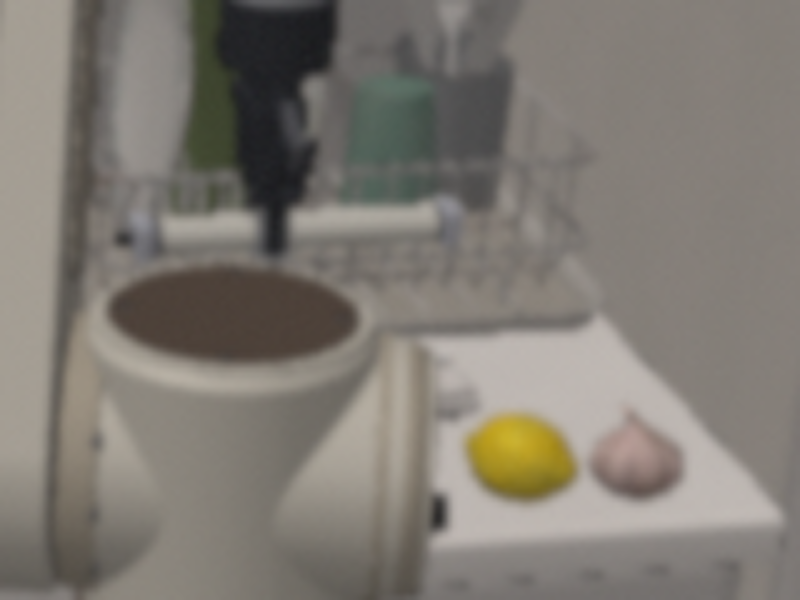

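The top view shows the plug tip at crop (217,127) and its cap at (260,125), just short of the lampholder at (165,152). The side view shows the caps at (145,233) and (448,217), level across the grip. Next I quantify this.

Run:
```python
from h import *
t=np.load("top2.npy",allow_pickle=True).item();s=np.load("side2.npy",allow_pickle=True).item()
P=cloud(t);Z=P[...,2]
for a,b,lab in((336,346,"cap"),(346,356,"tube")):
    m=np.zeros(Z.shape,bool);m[170:190,a:b]=True;m&=(Z>.1)&(Z<.19);q=P[m];print(lab,q.mean(0).round(4),q.min(0).round(4),q.max(0).round(4),np.percentile(q[:,2],90).round(4))
for u in range(332,356,2):
    m=(Z[165:195,u]>.1)&(Z[165:195,u]<.19);q=P[165:195,u][m]
    if len(q):print(u,len(q),q.mean(0).round(4),q[:,2].max().round(4))
print("tip",ray(t,333.4,180.4,.134).round(4))
S=cloud(s)
for lab,v0,v1,u0,u1 in(("L",182,193,334,344),("tubeL",182,193,345,360),("tubeR",178,192,368,396),("R",178,190,397,403)):
    q=S[v0:v1,u0:u1].reshape(-1,3);q=q[(abs(q[:,0]-.519)<.03)&(q[:,2]>.09)];print(lab,len(q),q.mean(0).round(4) if len(q) else 0,q.max(0).round(4),q.min(0).round(4))
```

```text
cap [ 0.5142 -0.0693  0.1432] [ 0.502  -0.079   0.1257] [ 0.5281 -0.0565  0.1496] 0.1479
tube [ 0.5147 -0.092   0.1435] [ 0.5041 -0.1036  0.1364] [ 0.5278 -0.0804  0.1513] 0.1474
334 4 [ 0.5148 -0.0516  0.1383] 0.1406
336 4 [ 0.5156 -0.0566  0.1355] 0.1372
338 4 [ 0.5154 -0.0615  0.1368] 0.1415
340 12 [ 0.5137 -0.066   0.1452] 0.1496
342 12 [ 0.5138 -0.0709  0.1451] 0.1495
344 11 [ 0.5154 -0.0759  0.144 ] 0.1481
346 10 [ 0.5144 -0.0809  0.1436] 0.1494
348 10 [ 0.5143 -0.0857  0.1444] 0.1488
350 10 [ 0.5147 -0.0907  0.1434] 0.1467
352 10 [ 0.5149 -0.0957  0.1431] 0.1456
354 10 [ 0.5152 -0.1007  0.1424] 0.1484
tip [ 0.516  -0.0503  0.134 ]
L 78 [ 0.5097 -0.0709  0.1387] [ 0.5291 -0.0548  0.1506] [ 0.4992 -0.0864  0.1224]
tubeL 121 [ 0.5097 -0.1134  0.1381] [ 0.5275 -0.0891  0.1485] [ 0.4996 -0.1399  0.1209]
tubeR 224 [ 0.5109 -0.2112  0.1379] [ 0.5258 -0.1633  0.1553] [ 0.4992 -0.2599  0.1222]
R 54 [ 0.5112 -0.2716  0.1386] [ 0.5333 -0.2626  0.1492] [ 0.5011 -0.2814  0.1242]
```

Emit:
{"fn": "drive_tool", "kwargs": {"slide": [[0,0,0.04],[0,0,0.09],[0,0,0.14],[0,0,0.18],[0,0,0.21],[0,0,0.24],[0,0,0.255],[0,0,0.26]], "rotation": [[0,0,0],[0,0,0],[0,0,0],[0,0,0],[0,0,0],[0,0,0],[0,0,0],[0,0,0]]}}

```text
clock: 11.3
eef_pos: [0.5201, -0.1512, 0.0547]
tool_rot: [0.706, 0.708, 0.0, -0.0]
ft_force: [-0.1, -0.4, -1.2]
grip_width: 0.0244
grasp_force: 58.9
```

Emit:
{"fn": "drive_tool", "kwargs": {"slide": [[0,0,0.004],[0,0,0.008],[0,0,0.012],[0,0,0.016],[0,0,0.02],[0,0,0.024],[0,0,0.026],[0,0,0.026]], "rotation": [[0,0,0],[0,0,0],[0,0,0],[0,0,0],[0,0,0],[0,0,0],[0,0,0],[0,0,0]]}}

```text
clock: 12.3
eef_pos: [0.5215, -0.1514, 0.0493]
tool_rot: [0.706, 0.709, 0.001, 0.001]
ft_force: [3.7, 0.7, 5.7]
grip_width: 0.0239
grasp_force: 59.7
```

Run:
```python
from h import *
o=bot.get_obs();print(o["ft_force"],o["ft_torque"],o["eef_pos"],o["tool_rot"])
t=bot.camera("top");P=cloud(t);Z=P[...,2]
m=np.zeros(Z.shape,bool);m[165:200,328:346]=True;m&=(Z>.065)&(Z<.12);q=P[m];print(q.mean(0).round(4),q.min(0).round(4),q.max(0).round(4))
cv2.imwrite("pics/top3.png",cv2.resize(t["image"][165:215,300:380,::-1],None,fx=8,fy=8,interpolation=cv2.INTER_CUBIC))
```

```text
[3.69006579 0.6684541  5.68894779] [ 0.04247442 -0.6715127  -0.06769536] [ 0.52149134 -0.15143787  0.04934834] [0.70569604 0.70851284 0.00089478 0.00136183]
[ 0.5171 -0.0714  0.0739] [ 0.5039 -0.0838  0.0653] [ 0.531 -0.052  0.08 ]
```

View pics/top3.png

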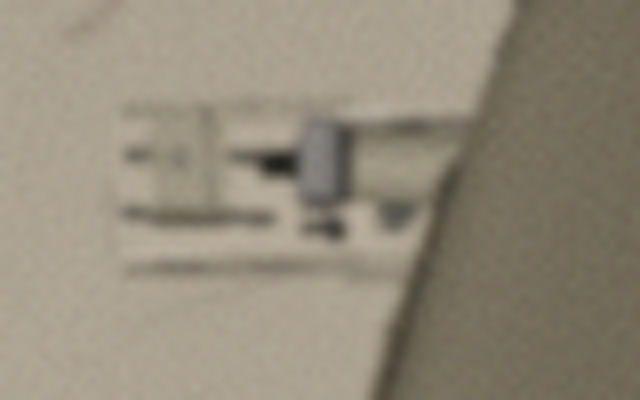

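Lip contact shows an upward force of about 7 N and a +x force of 3.7 N, so I'm slightly short in x. The plug tip (262,163) is clear of the lampholder face (220). I'll shift 2.5 mm in +x.

Emit:
{"fn": "drive_tool", "kwargs": {"slide": [[0,0.002,0],[0,0.004,0],[0,0.006,0],[0,0.008,0],[0,0.01,0],[0,0.01,0],[0,0.01,0],[0,0.01,0]], "rotation": [[0,0,0],[0,0,0],[0,0,0],[0,0,0],[0,0,0],[0,0,0],[0,0,0],[0,0,0]]}}

```text
clock: 13.35
eef_pos: [0.5224, -0.1514, 0.049]
tool_rot: [0.706, 0.708, -0.0, 0.0]
ft_force: [1.4, 0.6, 7.6]
grip_width: 0.0241
grasp_force: 59.7
```

Emit:
{"fn": "drive_tool", "kwargs": {"slide": [[0,0.004,0.002],[0,0.004,0.004],[0,0.004,0.006],[0,0.004,0.008],[0,0.004,0.01],[0,0.004,0.012],[0,0.004,0.012],[0,0.004,0.012]], "rotation": [[0,0,0],[0,0,0],[0,0,0],[0,0,0],[0,0,0],[0,0,0],[0,0,0],[0,0,0]]}}

```text
clock: 14.35
eef_pos: [0.5232, -0.1515, 0.0468]
tool_rot: [0.706, 0.708, -0.0, 0.0]
ft_force: [-2.7, -0.3, 12.6]
grip_width: 0.0242
grasp_force: 60.3
```

Emit:
{"fn": "drive_tool", "kwargs": {"slide": [[0,-0.002,0.001],[0,-0.003,0.002],[0,-0.003,0.003],[0,-0.003,0.004],[0,-0.003,0.006],[0,-0.003,0.008],[0,-0.003,0.008],[0,-0.003,0.008]], "rotation": [[0,0,0],[0,0,0],[0,0,0],[0,0,0],[0,0,0],[0,0,0],[0,0,0],[0,0,0]]}}

```text
clock: 15.35
eef_pos: [0.523, -0.1516, 0.0452]
tool_rot: [0.706, 0.708, 0.0, 0.001]
ft_force: [-1.0, -0.3, 12.8]
grip_width: 0.0239
grasp_force: 60.4
```

Emit:
{"fn": "drive_tool", "kwargs": {"slide": [[0,0,0.002],[0,0,0.004],[0,0,0.006],[0,0,0.008],[0,0,0.01],[0,0,0.012],[0,0,0.014],[0,0,0.014]], "rotation": [[0,0,0],[0,0,0],[0,0,0],[0,0,0],[0,0,0],[0,0,0],[0,0,0],[0,0,0]]}}

```text
clock: 16.35
eef_pos: [0.5228, -0.1516, 0.0413]
tool_rot: [0.706, 0.708, -0.0, 0.001]
ft_force: [-1.3, 0.0, 11.3]
grip_width: 0.0241
grasp_force: 60.2
```

Emit:
{"fn": "drive_tool", "kwargs": {"slide": [[0,0,0.002],[0,0,0.004],[0,0,0.006],[0,0,0.008],[0,0,0.01],[0,0,0.012],[0,0,0.014],[0,0,0.014]], "rotation": [[0,0,0],[0,0,0],[0,0,0],[0,0,0],[0,0,0],[0,0,0],[0,0,0],[0,0,0]]}}

```text
clock: 17.35
eef_pos: [0.5223, -0.1513, 0.0361]
tool_rot: [0.706, 0.708, -0.0, -0.0]
ft_force: [0.5, -0.5, 2.3]
grip_width: 0.0239
grasp_force: 59.5
```

Emit:
{"fn": "drive_tool", "kwargs": {"slide": [[0,0,0.003],[0,0,0.006],[0,0,0.009],[0,0,0.012],[0,0,0.014],[0,0,0.016],[0,0,0.016],[0,0,0.016]], "rotation": [[0,0,0],[0,0,0],[0,0,0],[0,0,0],[0,0,0],[0,0,0],[0,0,0],[0,0,0]]}}

```text
clock: 18.35
eef_pos: [0.5223, -0.1508, 0.0319]
tool_rot: [0.706, 0.709, -0.0, -0.001]
ft_force: [1.0, 0.8, -6.8]
grip_width: 0.0239
grasp_force: 59.1
```

Run:
```python
from h import *
o=bot.get_obs();print(o["ft_force"],o["ft_torque"],o["eef_pos"],o["tool_rot"])
t=bot.camera("top");P=cloud(t);Z=P[...,2]
for u in range(326,354,2):
    q=P[170:200,u];q=q[(q[:,2]>.04)&(q[:,2]<.12)]
    if len(q):print(u,len(q),q.mean(0).round(4),q[:,0].min().round(4),q[:,0].max().round(4),q[:,2].max().round(4))
```

```text
[ 1.046021    0.76006271 -6.81312279] [ 0.1438665 -0.2633248 -0.0935266] [ 0.52230518 -0.1508267   0.03187485] [ 7.05661896e-01  7.08548471e-01 -1.24447209e-04 -5.81113428e-04]
326 14 [ 0.5186 -0.0339  0.0586] 0.5031 0.5365 0.0629
328 14 [ 0.5186 -0.0391  0.0594] 0.5026 0.5371 0.0619
332 2 [ 0.5186 -0.0503  0.0475] 0.5177 0.5195 0.0498
334 4 [ 0.5181 -0.0555  0.0506] 0.5142 0.5222 0.0539
336 4 [ 0.5185 -0.0609  0.0491] 0.5145 0.5226 0.0505
338 12 [ 0.5171 -0.0659  0.0566] 0.5052 0.5319 0.061
340 12 [ 0.5169 -0.0712  0.058 ] 0.5048 0.5311 0.0623
342 10 [ 0.5176 -0.0767  0.0552] 0.5062 0.5299 0.0617
344 10 [ 0.5178 -0.082   0.0553] 0.5067 0.5311 0.0627
346 10 [ 0.5179 -0.0873  0.0554] 0.5066 0.532 0.0625
348 10 [ 0.517  -0.0928  0.0536] 0.5043 0.5307 0.0569
350 13 [ 0.5192 -0.0979  0.0566] 0.5045 0.5342 0.0627
352 13 [ 0.5194 -0.1032  0.0566] 0.5045 0.535 0.0621
```

Emit:
{"fn": "drive_tool", "kwargs": {"slide": [[0,0,0.001],[0,0,0.002],[0,0,0.003],[0,0,0.004],[0,0,0.005],[0,0,0.006],[0,0,0.006],[0,0,0.006]], "rotation": [[0,0,0],[0,0,0],[0,0,0],[0,0,0],[0,0,0],[0,0,0],[0,0,0],[0,0,0]]}}

```text
clock: 19.4
eef_pos: [0.5226, -0.1512, 0.0312]
tool_rot: [0.706, 0.708, -0.0, -0.0]
ft_force: [-3.8, 1.9, 1.8]
grip_width: 0.0238
grasp_force: 59.6
```

The tube is seated: the downward pull of 6.8 N turned into light support. Now I slide it along +y.

Emit:
{"fn": "drive_tool", "kwargs": {"slide": [[0,-0.003,0],[0,-0.006,0],[0.01,-0.006,0],[0.02,-0.006,0],[0.03,-0.006,0],[0.04,-0.006,0],[0.05,-0.006,0],[0.06,-0.006,0]], "rotation": [[0,0,0],[0,0,0],[0,0,0],[0,0,0],[0,0,0],[0,0,0],[0,0,0],[0,0,0]]}}

```text
clock: 20.4
eef_pos: [0.5224, -0.1388, 0.0312]
tool_rot: [0.706, 0.708, -0.001, 0.003]
ft_force: [0.8, -6.4, -1.7]
grip_width: 0.0241
grasp_force: 59.5
```

```bash
cat > l.py <<'E'
from h import *
o=bot.get_obs();print(o["clock"],o["ft_force"].round(1),o["ft_torque"].round(2),o["eef_pos"].round(4))
t=bot.camera("top");P=cloud(t);Z=P[...,2]
for u in range(322,350,1):
    q=P[170:200,u];q=q[(q[:,2]>.04)&(q[:,2]<.12)]
    if len(q):print(u,len(q),q.mean(0).round(4),q[:,2].max().round(4))
E
python3 l.py
```

```text
20.4 [ 0.8 -6.4 -1.7] [-1.27 -0.18 -0.11] [ 0.5224 -0.1388  0.0312]
322 14 [ 0.5183 -0.0232  0.0589] 0.0641
323 14 [ 0.5184 -0.0259  0.0585] 0.0617
324 14 [ 0.5182 -0.0285  0.0597] 0.0632
325 14 [ 0.5183 -0.0312  0.0597] 0.0642
326 14 [ 0.5187 -0.0339  0.058 ] 0.0652
327 14 [ 0.5185 -0.0365  0.0593] 0.0627
328 14 [ 0.5186 -0.0391  0.0594] 0.0627
329 4 [ 0.5181 -0.0422  0.0489] 0.0531
330 4 [ 0.5182 -0.0449  0.0489] 0.0529
331 4 [ 0.5182 -0.0475  0.0492] 0.0542
332 4 [ 0.518  -0.0502  0.0502] 0.0541
333 11 [ 0.5181 -0.0526  0.0567] 0.0616
334 10 [ 0.518  -0.0551  0.0589] 0.0622
335 11 [ 0.5181 -0.0579  0.0575] 0.062
336 11 [ 0.518  -0.0605  0.0579] 0.0606
337 10 [ 0.5172 -0.0633  0.0555] 0.0592
338 10 [ 0.5173 -0.066   0.0554] 0.0599
339 10 [ 0.5175 -0.0687  0.055 ] 0.0581
340 10 [ 0.5176 -0.0714  0.0548] 0.0585
341 10 [ 0.5178 -0.0741  0.0541] 0.0582
342 10 [ 0.5176 -0.0766  0.0555] 0.0615
343 9 [ 0.518  -0.0794  0.0547] 0.059
344 10 [ 0.5178 -0.082   0.0552] 0.0626
345 10 [ 0.518  -0.0847  0.0545] 0.059
346 10 [ 0.518  -0.0874  0.0547] 0.059
347 5 [ 0.5251 -0.0901  0.0537] 0.0567
348 3 [ 0.5277 -0.0926  0.0546] 0.0567
349 4 [ 0.5314 -0.0951  0.0568] 0.0591
```

Emit:
{"fn": "drive_tool", "kwargs": {"slide": [[0.005,0,0],[0.01,0,0],[0.015,0,0],[0.02,0,0],[0.024,0,0],[0.028,0,0],[0.032,0,0],[0.032,0,0]], "rotation": [[0,0,0],[0,0,0],[0,0,0],[0,0,0],[0,0,0],[0,0,0],[0,0,0],[0,0,0]]}}

```text
clock: 21.45
eef_pos: [0.5224, -0.1308, 0.0312]
tool_rot: [0.706, 0.708, -0.001, 0.003]
ft_force: [0.5, -6.6, -0.5]
grip_width: 0.0241
grasp_force: 59.5
```

Expected stop is near y ≈ -0.128; creeping on.

Emit:
{"fn": "drive_tool", "kwargs": {"slide": [[0.002,0,0],[0.004,0,0],[0.006,0,0],[0.008,0,0],[0.01,0,0],[0.012,0,0],[0.012,0,0],[0.012,0,0]], "rotation": [[0,0,0],[0,0,0],[0,0,0],[0,0,0],[0,0,0],[0,0,0],[0,0,0],[0,0,0]]}}

```text
clock: 22.45
eef_pos: [0.5223, -0.1283, 0.0312]
tool_rot: [0.706, 0.708, -0.002, 0.003]
ft_force: [0.0, -7.5, -2.3]
grip_width: 0.024
grasp_force: 59.5
```

Emit:
{"fn": "drive_tool", "kwargs": {"slide": [[0.002,0,0],[0.004,0,0],[0.006,0,0],[0.008,0,0],[0.008,0,0],[0.008,0,0],[0.008,0,0],[0.008,0,0]], "rotation": [[0,0,0],[0,0,0],[0,0,0],[0,0,0],[0,0,0],[0,0,0],[0,0,0],[0,0,0]]}}

```text
clock: 23.45
eef_pos: [0.5223, -0.1283, 0.0312]
tool_rot: [0.707, 0.707, -0.003, 0.004]
ft_force: [1.0, -12.9, -4.2]
grip_width: 0.0242
grasp_force: 59.3
```

The travel has ended at y=-0.1283, where the force rose by 5 N with no motion. I'll relax the push and check with the camera.

Emit:
{"fn": "drive_tool", "kwargs": {"slide": [[-0.003,0,0.001],[-0.006,0,0.002],[-0.009,0,0.002],[-0.012,0,0.002],[-0.015,0,0.002],[-0.015,0,0.002],[-0.015,0,0.002],[-0.015,0,0.002]], "rotation": [[0,0,0],[0,0,0],[0,0,0],[0,0,0],[0,0,0],[0,0,0],[0,0,0],[0,0,0]]}}

```text
clock: 24.45
eef_pos: [0.5224, -0.1283, 0.0311]
tool_rot: [0.706, 0.708, -0.0, 0.002]
ft_force: [0.7, -6.4, 3.6]
grip_width: 0.0241
grasp_force: 60.0
```

```bash
python3 l.py | head -20
```

```text
24.45 [ 0.7 -6.4  3.6] [-1.28 -0.16 -0.26] [ 0.5224 -0.1283  0.0311]
322 14 [ 0.5182 -0.0232  0.0594] 0.0643
323 14 [ 0.5184 -0.0259  0.0584] 0.064
324 14 [ 0.5185 -0.0285  0.0585] 0.063
325 14 [ 0.5185 -0.0312  0.0588] 0.0628
326 14 [ 0.5184 -0.0338  0.0596] 0.0625
327 14 [ 0.5185 -0.0365  0.0594] 0.0646
328 14 [ 0.5188 -0.0392  0.0584] 0.0629
329 11 [ 0.5178 -0.0419  0.057 ] 0.0606
330 11 [ 0.5178 -0.0446  0.0573] 0.063
331 11 [ 0.518  -0.0472  0.0565] 0.0596
332 11 [ 0.5178 -0.0499  0.0579] 0.0628
333 11 [ 0.518  -0.0526  0.057 ] 0.0616
334 10 [ 0.5171 -0.0553  0.055 ] 0.06
335 9 [ 0.5172 -0.058   0.0544] 0.0586
336 10 [ 0.5173 -0.0607  0.0547] 0.0586
337 10 [ 0.5175 -0.0634  0.0541] 0.0582
338 9 [ 0.5179 -0.066   0.0547] 0.0601
339 10 [ 0.5176 -0.0687  0.0546] 0.0603
340 10 [ 0.5179 -0.0714  0.0532] 0.0576
```

Cap flush with the face in the image. I'll relax a little more, then open.

Emit:
{"fn": "drive_tool", "kwargs": {"slide": [[-0.003,0,-0.001],[-0.005,0,-0.001],[-0.008,0,-0.001],[-0.008,0,-0.001],[-0.008,0,-0.001],[-0.008,0,-0.001],[-0.008,0,-0.001],[-0.008,0,-0.001]], "rotation": [[0,0,0],[0,0,0],[0,0,0],[0,0,0],[0,0,0],[0,0,0],[0,0,0],[0,0,0]]}}

```text
clock: 25.5
eef_pos: [0.5223, -0.1283, 0.0311]
tool_rot: [0.705, 0.709, 0.001, 0.0]
ft_force: [3.7, 0.2, 4.7]
grip_width: 0.0242
grasp_force: 60.1
```

Emit:
{"fn": "drive_tool", "kwargs": {"slide": [[0,0,0],[0,0,0],[0,0,0],[0,0,0],[0,0,0],[0,0,0],[0,0,0],[0,0,0]], "rotation": [[0,0,0],[0,0,0],[0,0,0],[0,0,0],[0,0,0],[0,0,0],[0,0,0],[0,0,0]], "gripper": 1}}

```text
clock: 26.5
eef_pos: [0.5212, -0.1289, 0.0306]
tool_rot: [0.706, 0.709, 0.0, 0.0]
ft_force: [-0.5, -1.1, -0.5]
grip_width: 0.0852
grasp_force: 0.0
```

Emit:
{"fn": "drive_tool", "kwargs": {"slide": [[0,0,-0.02],[0,0,-0.06],[0,0,-0.12],[0,0,-0.18],[0,0,-0.26],[0,0,-0.34],[0,0,-0.42],[0,0,-0.48]], "rotation": [[0,0,0],[0,0,0],[0,0,0],[0,0,0],[0,0,0],[0,0,0],[0,0,0],[0,0,0]]}}

```text
clock: 27.5
eef_pos: [0.5217, -0.129, 0.1526]
tool_rot: [0.706, 0.709, 0.001, 0.001]
ft_force: [0.6, -0.4, -0.2]
grip_width: 0.0854
grasp_force: 0.0
```

```bash
python3 l.py
python3 - <<'E'
from h import *
t=bot.camera("top");cv2.imwrite("pics/top4.png",cv2.resize(t["image"][165:215,300:430,::-1],None,fx=6,fy=6,interpolation=cv2.INTER_CUBIC))
E
```

```text
27.5 [ 0.6 -0.4 -0.2] [-0.03 -0.03 -0.03] [ 0.5217 -0.129   0.1526]
322 13 [ 0.5191 -0.0232  0.0593] 0.0646
323 14 [ 0.5183 -0.0259  0.0589] 0.0644
324 14 [ 0.5184 -0.0285  0.059 ] 0.0639
325 14 [ 0.5186 -0.0312  0.0581] 0.0616
326 14 [ 0.5186 -0.0339  0.0584] 0.0626
327 14 [ 0.5188 -0.0365  0.0582] 0.0638
328 14 [ 0.5184 -0.0391  0.0601] 0.0634
329 11 [ 0.518  -0.0419  0.056 ] 0.0613
330 11 [ 0.5159 -0.0446  0.0556] 0.0598
331 11 [ 0.5176 -0.0472  0.0586] 0.0628
332 12 [ 0.5166 -0.0499  0.0569] 0.062
333 11 [ 0.5182 -0.0526  0.056 ] 0.0603
334 10 [ 0.5173 -0.0554  0.0542] 0.0607
335 10 [ 0.517  -0.058   0.0558] 0.0624
336 10 [ 0.5176 -0.0607  0.0538] 0.0567
337 10 [ 0.5175 -0.0634  0.0544] 0.0593
338 10 [ 0.5174 -0.066   0.0549] 0.0621
339 10 [ 0.5175 -0.0687  0.0551] 0.0646
340 10 [ 0.5176 -0.0714  0.0547] 0.0577
341 10 [ 0.518  -0.0741  0.0533] 0.0587
342 10 [ 0.518  -0.0768  0.0536] 0.0578
343 10 [ 0.5179 -0.0794  0.0542] 0.0585
344 10 [ 0.518  -0.0821  0.0543] 0.0594
345 7 [ 0.5217 -0.0845  0.0565] 0.0587
346 4 [ 0.5259 -0.0872  0.0561] 0.059
347 1 [ 0.5311 -0.0902  0.0513] 0.0513
```

View pics/top4.png

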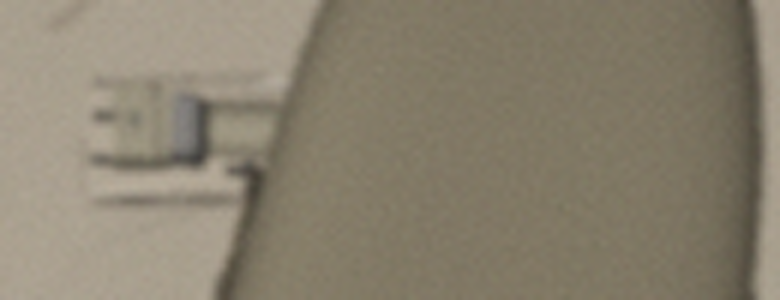

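The cap (188,130) is flush against the lampholder. The arm hides the far clip, so I'll move aside for one check.

Emit:
{"fn": "drive_tool", "kwargs": {"slide": [[0.1,0,-0.05],[0.22,0,-0.1],[0.35,0,-0.1],[0.5,0,-0.1],[0.65,0,-0.1],[0.8,0,-0.1],[0.9,0,-0.1],[1,0,-0.1]], "rotation": [[0,0,0],[0,0,0],[0,0,0],[0,0,0],[0,0,0],[0,0,0],[0,0,0],[0,0,0]]}}

```text
clock: 28.6
eef_pos: [0.5196, 0.1221, 0.1748]
tool_rot: [0.706, 0.709, -0.001, -0.0]
ft_force: [0.4, -0.1, 0.9]
grip_width: 0.0856
grasp_force: 0.0
```

Run:
```python
from h import *
t=bot.camera("top");P=cloud(t)
for u in range(330,420,6):
    q=P[172:206,u:u+4].reshape(-1,3);q=q[(q[:,2]>.04)&(q[:,2]<.12)]
    if len(q):print(u,len(q),q.mean(0).round(4),np.percentile(q[:,2],85).round(4))
```

```text
330 44 [ 0.5178 -0.0485  0.0575] 0.0594
336 40 [ 0.5174 -0.0647  0.0549] 0.0594
342 39 [ 0.5181 -0.0807  0.0545] 0.0581
348 50 [ 0.5188 -0.0968  0.0558] 0.0591
354 36 [ 0.5169 -0.1126  0.0563] 0.0597
360 36 [ 0.5176 -0.1288  0.0551] 0.0577
366 36 [ 0.5178 -0.1449  0.0551] 0.0586
372 40 [ 0.5172 -0.1611  0.054 ] 0.0584
378 40 [ 0.5176 -0.1771  0.0542] 0.058
384 42 [ 0.5178 -0.1933  0.055 ] 0.0581
390 45 [ 0.5192 -0.2087  0.0556] 0.0585
396 40 [ 0.5188 -0.2254  0.0542] 0.0577
402 40 [ 0.5184 -0.2416  0.0547] 0.058
408 21 [ 0.5183 -0.2544  0.0565] 0.0582
```

The tube is level and straight along its whole length (top ≈58 mm), so it is seated in both clips with the cap flush.

```bash
python3 -c "
from workcell import bot
print(bot.job_done())"
```

```text
the job is handed in; nothing more can be done
None
```

The job is handed in at about 29 s. By my camera and force readings the tube is in both clips with its cap flush on the lampholder, and the arm is clear; no verdict came back.

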